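# Set out the polishing compounds and load the bench shaker

### The arm

A 7-joint arm with a two-finger parallel gripper is mounted at the origin on a cart in front of the work surface, level with it; the furniture and walls round the work are solid. World frame = base frame: x ahead of the robot, y to its left, z up, the work surface at z = 0. Lengths are in m, angles in rad, forces in N, time in s.
With the tool pointing down it reaches from about 0.4 to 0.875 m from the base axis. Payload 19.3 kg.
Tool frame: the origin (TCP) lies at the very end of the fingers, on their centre line; the grasp point (between the pads) lies 19 mm behind it (bot.grasp_offset is the distance from the TCP to the grasp point, in m); z points along the fingers, x is the direction in which the jaws open and shut, and the axes are right-handed (so a half turn about z gives the same grasp; the last joint's range is limited). The gripper opens to 85 mm and grips with 20 to 120 N. Pads are 22 mm wide; open, the fingers measure 114 mm over their backs; the gripper's body (76 mm by 85 mm) begins 54 mm behind the grasp point. The pads swing forward as they close: fully open they stand 13 mm farther back than shut.
Start: joints at [-1.33, 0.521, -0.036, 1.599, 0.021, 1.021, -0.113], TCP at [0.191, 0.595, 0.231] pointing down, gripper open.
Joint ranges: [-2.91, 2.91], [-0.3, 2.13], [-1.5, 1.42], [0.17, 2.43], [-1.26, 4.41], [0.16, 1.93], [-2.52, 2.52]. Speed limits (rad/s): [1.89, 1.89, 2.39, 2.39, 3.01, 3.01, 3.01].

### API

Orientations are given as [roll, pitch, yaw] about the fixed x, y, z axes, in that order (R = Rz(yaw) Ry(pitch) Rx(roll)).
In Python, from workcell import status, grab_frame, calibration, job, regions_of, mark_of, bot gives the robot as it stands.
- The arm moves only by the tool carry_out, never from a script. Its argument "deltas" is one flat list of numbers, 5 for each row, row after row: the opening, from -1 (shut) to 1 (fully open), then the shift along the tool's x, y, z in cm, then the turn about the tool's z in degrees. A call has 1 to 20 rows; each row shifts and turns the commanded pose from where the row before left it, along the tool's axes as they then stand; what a row does not reach is not made up. A row lasts 1/12 s, in which the tool goes at most 41.7 mm and 7.16 degrees, less where a joint would pass 70% of its speed; a pose out of reach is approached as far as the arm can. A call with a gripper value outside its range is refused whole. The fingers move at their own pace and stop on an object; "newtons" is the grip in N (left out, the last holds). Time passes only in rows, so rows that do not move let the fingers close. It gives the time, the measured TCP pose, the force and the opening at its end, in the units of the state.
- status.observe(): the state, without advancing time (a new reading comes with each control period).
- grab_frame(name): name is "side" or "top" or "wrist"; returns the picture (420x560x3 uint8, red, green, blue); there is no depth.
- calibration(name): a dict with "fov_y" (degrees; the focal length in pixels is half the picture's height over the tangent of half this angle, whatever the lens; pixels are square), "cx", "cy" (the principal point, pixels), "R" (3x3) and "t" (3): a world point X has camera coordinates R X + t. Camera axes: x right, y down, z forward; pixel columns grow to the right and rows downward; lengths in m; the calibration is good to about 2 mm. A picture is of the moment at which its call begins: read the wrist's pose just before it. calibration takes no time and is no camera call; for the wrist camera it gives the pose at the moment of the call.
- job.job_done(): hands the job in, once; it reports no verdict.
Trained networks look in the newest picture that a camera, given by its name, has taken for a name from the list of things; names that differ only in an ending like _2 or _b are one class to them, and where a whole thing is asked for, a point or a joint stands for the part that bears it (a point fixed in the world has none). Each returns a list of dicts, best first, with "p" (0 to 1); they miss things now and then, are a little off and sometimes report something else, mostly with a low value. They report only what shows in the picture. A call takes as long as a camera call. They do not tell look-alikes from the thing itself.
- regions_of(camera, target): "region" (420x560 bool, what is visible of it) and "xy" ([column, row] in pixels, amid what is visible of it).
- mark_of(camera, target): "xy" ([column, row] in pixels: a listed point, or the origin of a listed thing).
The state is a dict: "clock": time; "qpos": joint angles; "qd": joint speeds; "joint_efforts": joint torques, N m; "position": TCP position; "tool_rot": TCP orientation; "force": force on the tool from outside, world axes, zero at the start; "moment": the same for the moment, N m; "grip_width": finger opening in m.
Only numpy, scipy, OpenCV 4.12 (cv2) and the standard library are available. Lean on these libraries where they do the work, as an engineer would, in place of code of your own. Each camera call takes 0.05 s, during which the arm holds its last target.

### The job

Get the polishing compounds on the open front of the bench ready: stand the white-lidded jar and the black-lidded jar each in the jar stand whose soft sleeve has the colour of its lid, and the dropper bottle in the narrow stand with the orange sleeve. Load the blue-lidded jar into the bench shaker: set it in the cup on the sprung platform and press it down until the spring bolt snaps over its lid and keeps it down. Keep everything upright on the way and let go of it all.

Things in the scene. Friction and masses are not known exactly. Their poses are not given: they have to be found in the camera images.
- jar_white: round screw-lid jar, dark slate-grey with a pale label and a WHITE lid; 55 mm in diameter, 68 mm tall, about 0.11 kg; the lid is 53 mm across and takes up the top 14 mm. Origin at the centre of its underside, z up. Stands loose on the open bench (jars like it at the back, under and beside the rack, are not meant); grip it from above across lid and upper body
- jar_black: round screw-lid jar, white body with a pale label and a BLACK lid; size, weight and origin as for jar_white
- jar_blue: round screw-lid jar, amber-brown body with a pale label and a BLUE lid; size, weight and origin as for jar_white
- dropper: small round dropper bottle, amber with a coloured label and a black cap with a rubber bulb; body 32 mm in diameter and straight up to 56 mm, shoulder, cap 24 mm across from 62 to 77 mm, bulb 12 mm across up to the top at 102 mm; about 0.07 kg. Origin at the centre of its underside, z up. Grip it across the top of the body or across the cap
- stand_white: jar stand fixed to the bench: round grey metal cup with a WHITE soft sleeve round its mouth; foot 86 mm across, mouth 26 mm above the bench. The inside is 73 mm wide at the mouth, tapering to 61 mm half-way down, with a flat floor 6 mm above the bench on which the jar stands. Origin at the centre of its underside
- stand_black: the same jar stand with a BLACK soft sleeve; sizes and origin as for stand_white
- stand_narrow: narrow stand of the same make with an ORANGE soft sleeve, for the dropper bottle; foot 63 mm across, mouth 30 mm above the bench. The inside is 51 mm wide at the mouth, tapering to 38 mm about half-way down, with a flat floor 6 mm above the bench. Origin at the centre of its underside
- shaker: bench shaker, fixed, light grey, dial and switch on its front (own -x). Origin on the bench under the axis of its aluminium jar cup, z up. Cup mouth 106 mm up, 75 mm wide, tapering to 60 mm at 91 mm. At own +x a dark tower (front 46 mm from the axis, 30 mm wide, top 163 mm up) carries the spring bolt over the cup: lower a jar with the fingers at the own +y and -y sides, clear of both
- platform (a joint): how far the sprung platform in the shaker's cup (57 mm across, top 88 mm up when free) is pressed down (m): 0 free, 0.020 at its stop. Its spring pushes up with 3 N at 0 and 0.3 N more per mm, so a jar merely set on it stays up. From 0.016 on the lid is under the bolt, which snaps out and holds it down. If you press on the lid's top, keep to its middle or own -x half: the bolt needs room
- bolt (a joint): how far the bevelled steel bolt (14 mm wide, nose 21 mm from the cup's axis at own +x, 140 to 164 mm up, flat underside) is pushed back to own +x (m): 0 fully out, at most 0.015; its spring gives 0.9 to 1.8 N. The jar coming down pushes the nose back by its bevel, and the jar's side keeps it back (by some 3 to 9 mm) until the lid is below it
There are look-alikes about, which are no part of the job. Of the things that look like the dropper, take the one that is nearest to the robot's base at the start.

How it is judged:
At the end, for the whole second after the job is handed in: White- and black-lidded jars on the floor of their stands and the dropper bottle in the narrow one (4 mm high, 8 mm sideways, upright); blue-lidded jar within 10 mm of the cup's axis, platform held down over 13 mm, bolt out over its lid (under 5 mm back); all released, at rest (horizontal distance between jar_white and stand_white below 0.008 m and z of jar_white in the frame of stand_white below 0.01 m and angle between each of jar_white, jar_black's own z axis and vertical below 0.1 rad and horizontal distance between jar_black and stand_black below 0.008 m and z of jar_black in the frame of stand_black below 0.01 m and horizontal distance between dropper and stand_narrow below 0.008 m and z of dropper in the frame of stand_narrow below 0.01 m and angle between dropper's own z axis and vertical below 0.15 rad and horizontal distance between jar_blue and shaker below 0.01 m and z of jar_blue in the frame of shaker below 0.076 m and angle between jar_blue's own z axis and vertical below 0.12 rad and value of joint platform above 0.013 m and value of joint bolt below 0.005 m and linear speed of each of jar_white, jar_black, jar_blue, dropper below 0.02 m/s); the robot touches nothing.
It fails at once if a jar or the dropper bottle is tipped over (angle between any of jar_white, jar_black, jar_blue, dropper's own z axis and vertical above 0.7 rad).
It also fails if it takes over 109 s, if anything falls off the work surface, if the arm or the gripper's body presses on something with over 40 N, if the wrist force passes 120 N, or if a joint passes its speed limit or range.

## Working session

There is one attempt and no reset: what is moved stays moved. The work goes in short steps, Python scripts to look and compute and a tool call to move; the robot and the scene stay as the last step left them, time stands still between calls to the robot, and variables do not carry over. Pictures are saved under pics/ and viewed, and the job is handed in when it is done.

Besides the shell and the picture viewer there is one more tool, called after ">>>" by a JSON object that holds its "name" and its "arguments", one argument or row to a line. carry_out: Moves the arm, as the interface text tells. Its arguments: {"type":"object","properties":{"deltas":{"type":"array","items":{"type":"number"}},"newtons":{"type":"number"}},"required":["deltas"]}

```bash
mkdir -p pics; python3 - <<'E'
from workcell import status, grab_frame, calibration, job, regions_of, mark_of, bot
import cv2,numpy as np
s=status.observe(); print({k:np.round(v,3) for k,v in s.items()})
for n in ["side","top","wrist"]:
    cv2.imwrite(f"pics/{n}0.png",grab_frame(n)[:,:,::-1]); c=calibration(n); print(n,c)
E
```

```text
{'clock': np.float64(0.0), 'qpos': array([-1.33 ,  0.522, -0.036,  1.6  ,  0.021,  1.021, -0.113]), 'qd': array([ 0.001,  0.003, -0.001, -0.003,  0.   , -0.   ,  0.002]), 'joint_efforts': array([-3.0000e-03, -9.2710e+01,  1.9790e+00, -3.6994e+01,  1.8000e-02,
        8.0000e-03, -0.0000e+00]), 'position': array([0.191, 0.595, 0.231]), 'tool_rot': array([3.142e+00, 1.000e-03, 1.260e+00]), 'force': array([-0.116, -0.093,  0.526]), 'moment': array([0.006, 0.001, 0.005]), 'grip_width': np.float64(0.086)}
side {'fov_y': 43.61066489110147, 'cx': 280.41317008931514, 'cy': 206.04576832982852, 'R': array([[ 0.97086787, -0.23960201,  0.00254011],
       [-0.12388037, -0.51098127, -0.85061848],
       [ 0.20510785,  0.82552348, -0.52577728]]), 't': array([-0.48622222,  0.07803491,  1.49891739])}
top {'fov_y': 51.44478313078739, 'cx': 275.96144824735757, 'cy': 209.59727276568105, 'R': array([[ 0.01740067, -0.99956935,  0.0236291 ],
       [-0.99349197, -0.01994584, -0.11214223],
       [ 0.11256523, -0.02152398, -0.99341119]]), 't': array([-0.06889571,  0.53413288,  1.24264917])}
wrist {'fov_y': 58.80329007516765, 'cx': 273.37756030978153, 'cy': 208.40427542193694, 'R': array([[ 3.05048623e-01,  9.52336696e-01, -3.93517771e-04],
       [ 9.05904991e-01, -2.90048307e-01,  3.08558141e-01],
       [ 2.93737101e-01, -9.44817257e-02, -9.51205403e-01]]), 't': array([-0.62539803, -0.04039598,  0.38005229])}
```

View pics/top0.png

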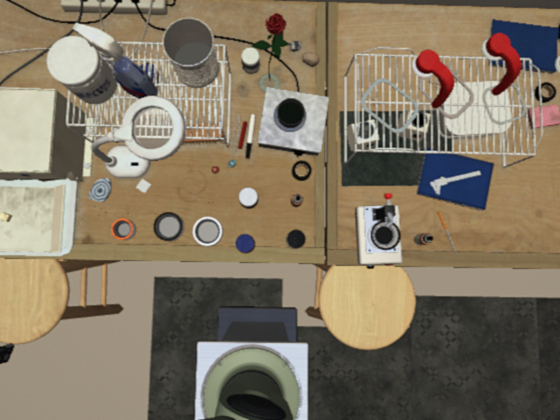

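View pics/side0.png

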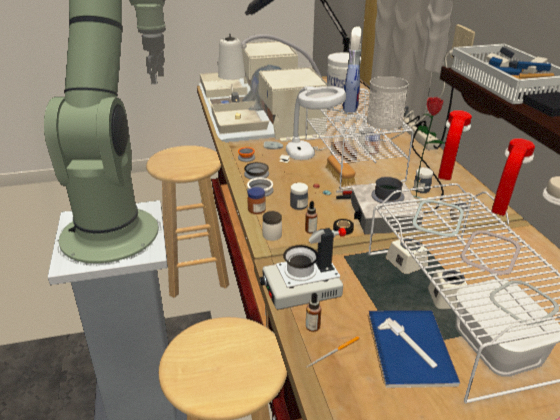

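View pics/wrist0.png

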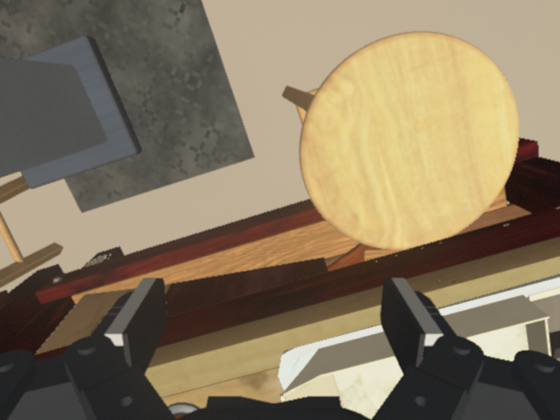

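```bash
cat > h.py <<'E'
from workcell import status, grab_frame, calibration, job, regions_of, mark_of, bot
import cv2,numpy as np
def ray(cam,xy,z,c=None):
    c=c or calibration(cam); f=210/np.tan(np.radians(c['fov_y'])/2)
    d=np.array([(xy[0]-c['cx'])/f,(xy[1]-c['cy'])/f,1.]); R=np.array(c['R']);o=-R.T@c['t'];d=R.T@d
    return o+d*(z-o[2])/d[2]
def proj(cam,X,c=None):
    c=c or calibration(cam); f=210/np.tan(np.radians(c['fov_y'])/2)
    p=np.array(c['R'])@X+c['t']; return np.array([c['cx']+f*p[0]/p[2],c['cy']+f*p[1]/p[2]])
E
python3 - <<'E'
from h import *
for cam in ["top","side"]:
    grab_frame(cam)
    for n in ["jar_white","jar_black","jar_blue","dropper","stand_white","stand_black","stand_narrow","shaker"]:
        for m in mark_of(cam,n)[:4]:
            print(cam,n,round(m['p'],2),np.round(m['xy'],1),np.round(ray(cam,m['xy'],0),3))
E
```

```text
top jar_white 0.83 [249.2 196.2] [0.578 0.021 0.   ]
top jar_black 0.53 [295.4 239.4] [ 0.451 -0.119  0.   ]
top jar_blue 0.65 [246.3 242.6] [0.439 0.027 0.   ]
top dropper 0.67 [297.2 199.3] [ 0.571 -0.123  0.   ]
top dropper 0.57 [420.2 237.4] [ 0.464 -0.493  0.   ]
top dropper 0.43 [248.  239.4] [0.448 0.022 0.   ]
top stand_white 0.95 [209.6 230.8] [0.472 0.136 0.   ]
top stand_black 0.57 [170.2 223.9] [0.49  0.253 0.   ]
top stand_narrow 0.68 [123.7 230.3] [0.468 0.389 0.   ]
top shaker 0.85 [379.  238.8] [ 0.457 -0.369  0.   ]
top shaker 0.3 [296.4 238. ] [ 0.455 -0.122  0.   ]
side jar_white 0.93 [298.2 205.9] [0.562 0.017 0.   ]
side jar_black 0.57 [270.7 233.6] [ 0.445 -0.109  0.   ]
side jar_blue 0.89 [254.1 210.1] [0.424 0.026 0.   ]
side dropper 0.66 [310.8 232.4] [ 0.558 -0.131  0.   ]
side dropper 0.56 [311.6 326.5] [ 0.453 -0.49   0.   ]
side stand_white 0.76 [260.4 189.6] [0.469 0.144 0.   ]
side stand_black 0.93 [255.  171.6] [0.477 0.271 0.   ]
side stand_narrow 0.57 [247.9 156.5] [0.475 0.392 0.   ]
side shaker 0.59 [296.8 287.9] [ 0.455 -0.354  0.   ]
```

```bash
python3 - <<'E'
from h import *
im=grab_frame("top")[:,:,::-1]
cv2.imwrite("pics/topz.png",cv2.resize(im[180:265,90:330],None,fx=3.3,fy=3.3,interpolation=cv2.INTER_CUBIC))
cv2.imwrite("pics/topz2.png",cv2.resize(im[180:275,340:470],None,fx=6,fy=6,interpolation=cv2.INTER_CUBIC))
s=status.observe(); print(s['clock'])
c=calibration("wrist");R=np.array(c['R']);o=-R.T@c['t'];print("cam pos",o,"fwd",R[2],"tcp",s['position'],s['tool_rot'])
E
```

```text
1.1
cam pos [0.11577222 0.61989389 0.3741525 ] fwd [ 0.29392009 -0.09372612 -0.95122363] tcp [0.19117306 0.59505463 0.23128949] [-3.14158460e+00 -1.08677302e-05  1.25991419e+00]
```

View pics/topz.png

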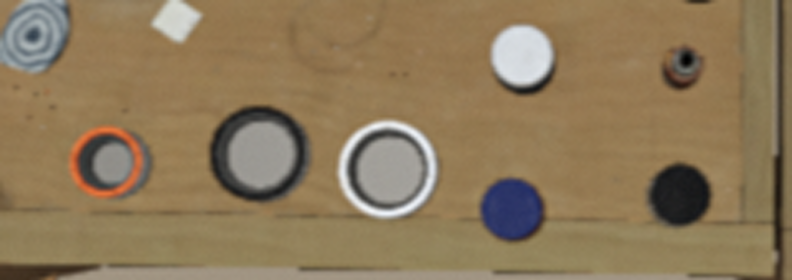

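View pics/topz2.png

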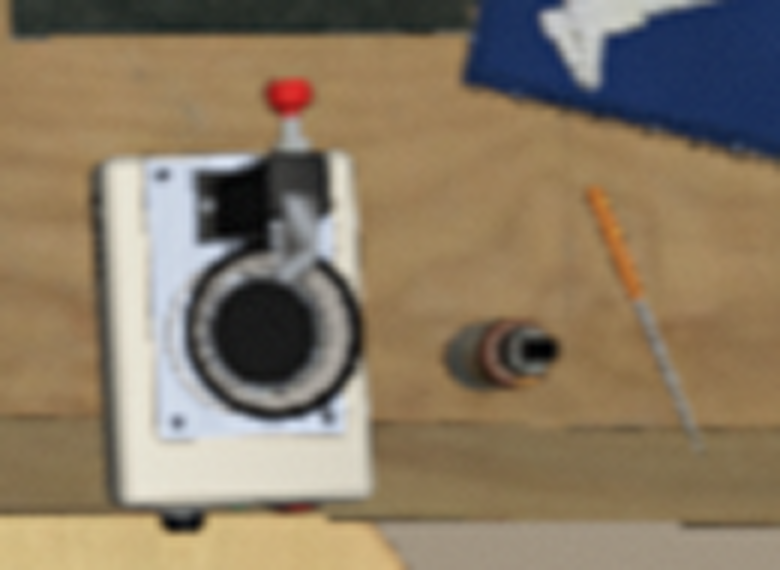

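>>> {"name": "carry_out", "arguments": {
  "deltas": [1,0,0,-1,7,1,0,0,-1,7,1,0,0,-1,7,1,0,0,-1,7,1,0,0,-1,7,1,0,0,-1,7,1,0,0,-1,7,1,0,0,-1,7,1,0,0,-1,7,1,0,0,-1,7,1,0,0,0,2.19]
}}

```text
clock: 2.02
position: [0.1913, 0.5956, 0.3332]
tool_rot: [-3.139, -0.001, -0.008]
force: [-0.5, -0.4, 0.3]
grip_width: 0.0853
```

>>> {"name": "carry_out", "arguments": {
  "deltas": [1,1.8,2.9,0,0,1,1.8,2.9,0,0,1,1.8,2.9,0,0,1,1.8,2.9,0,0,1,1.8,2.9,0,0,1,1.8,2.9,0,0,1,1.8,2.9,0,0,1,1.8,2.9,0,0,1,1.8,2.9,0,0,1,1.8,2.9,0,0,1,1.8,2.9,0,0,1,1.8,2.9,0,0,1,1.8,2.9,0,0,1,1.8,2.9,0,0,1,1.8,2.9,0,0,1,1.8,2.9,0,0,1,0,0,0,0,1,0,0,0,0]
}}

```text
clock: 3.52
position: [0.4798, 0.1294, 0.3314]
tool_rot: [3.141, -0.0, -0.003]
force: [-0.2, 0.7, -0.2]
grip_width: 0.0858
```

```bash
python3 - <<'E'
from h import *
s=status.observe(); print(s['clock'],s['position'],s['tool_rot'],s['qpos'])
c=calibration("wrist");im=grab_frame("wrist")
cv2.imwrite("pics/w1.png",im[:,:,::-1])
for n,z in [("jar_white",0),("jar_black",0),("jar_blue",0),("dropper",0),("stand_white",0),("stand_black",0),("stand_narrow",0)]:
    for m in mark_of("wrist",n)[:2]: print(n,round(m['p'],2),np.round(m['xy'],1),np.round(ray("wrist",m['xy'],z,c),4))
E
```

```text
3.5167 [0.47979652 0.12941146 0.33135968] [ 3.14133337e+00 -2.89430307e-04 -3.34039120e-03] [-0.82199534  0.23502702  0.53884283  1.81552721 -0.13235894  1.12658203
 -0.24155978]
jar_white 0.88 [335.8 229.3] [0.5646 0.0253 0.    ]
jar_black 0.83 [253. 317.] [ 0.4491 -0.1132  0.    ]
jar_blue 0.75 [241.4 231.8] [0.4359 0.0219 0.    ]
dropper 0.77 [332.6 318.6] [ 0.5668 -0.1162  0.    ]
stand_white 0.63 [263.7 144.7] [0.4676 0.1403 0.    ]
stand_black 0.74 [274.2  44.3] [0.4811 0.2574 0.    ]
stand_black 0.38 [252.5 315.7] [ 0.4484 -0.111   0.    ]
```

View pics/w1.png

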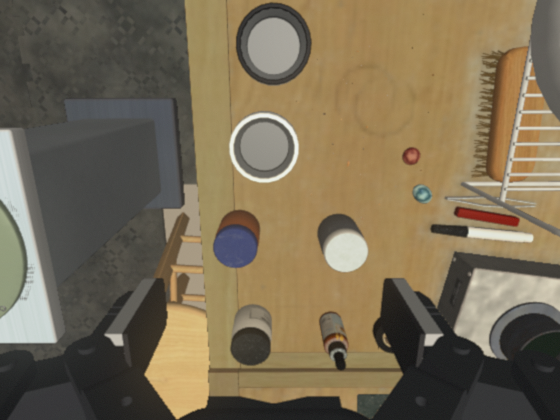

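```bash
python3 - <<'E'
from h import *
c=calibration("wrist")
for n,xy,z in [("jw",(344.5,250),.068),("jblue",(237,246.5),.068),("jblk",(251,346),.068),("sw",(264,147),.026),("sb",(273.5,43.5),.026)]:
    print(n,np.round(ray("wrist",xy,z,c),4))
t=lambda u,v,s,a,b:((u+.5)/s-.5+a,(v+.5)/s-.5+b)
for n,u,v,z in [("jw",522,57,.068),("jblue",512,209,.068),("jblk",680,194,.068),("sw",388,169,.026),("sb",260,153,.026),("sn",108,162,.03),("drop",686,60,.1)]:
    print("top",n,np.round(ray("top",t(u,v,3.3,90,180),z),4))
print("shaker",ray("top",t(275,330,6,340,180),.106))
# network lid extents top: region centroid
E
```

```text
jw [0.5637 0.028  0.068 ]
jblue [0.436  0.0323 0.068 ]
jblk [ 0.4503 -0.1085  0.068 ]
sw [0.4676 0.1437 0.026 ]
sb [0.4788 0.2579 0.026 ]
top jw [0.5657 0.0225 0.068 ]
top jblue [0.4351 0.0277 0.068 ]
top jblk [ 0.4505 -0.1152  0.068 ]
top sw [0.4697 0.1397 0.026 ]
top sb [0.4817 0.2524 0.026 ]
top sn [0.471  0.3833 0.03  ]
top drop [ 0.5615 -0.1166  0.1   ]
shaker [ 0.46379967 -0.35910736  0.106     ]
```

>>> {"name": "carry_out", "arguments": {
  "deltas": [1,1.06,1.3,2.6,0,1,1.06,1.3,2.6,0,1,1.06,1.3,2.6,0,1,1.06,1.3,2.6,0,1,1.06,1.3,2.6,0,1,1.06,1.3,2.6,0,1,1.06,1.3,2.6,0,1,1.06,1.3,2.6,0,1,0,0,0,0,1,0,0,0,0,1,0,0,0,0]
}}

```text
clock: 4.83
position: [0.564, 0.0276, 0.1239]
tool_rot: [-3.141, -0.0, 0.0]
force: [-0.4, 0.3, 1.4]
grip_width: 0.0855
```

```bash
python3 - <<'E'
from h import *
s=status.observe(); print(s['clock'],s['position'],s['tool_rot'])
cv2.imwrite("pics/w2.png",grab_frame("wrist")[:,:,::-1])
c=calibration("wrist")
for X in [(.5647,.0255,.068),(.5647,.052,.068),(.5647,-.001,.068)]: print(proj("wrist",np.array(X),c))
E
```

```text
4.8333 [0.56400455 0.02758707 0.12393388] [-3.14134329e+00 -2.88997961e-04  3.18272319e-04]
[274.0786243  237.62808179]
[274.18723985 193.32867246]
[273.97795394 278.6870056 ]
```

View pics/w2.png

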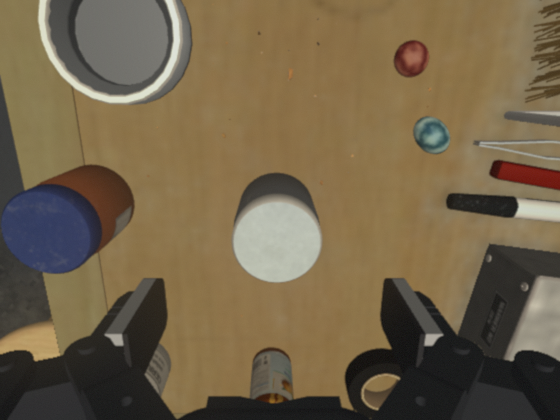

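>>> {"name": "carry_out", "arguments": {
  "deltas": [1,0.2,0.2,2.0,0,1,0,0,2.4,0,1,0,0,2.4,0,1,0,0,2.0,0,1,0,0,0,0,-1,0,0,0,0,-1,0,0,0,0,-1,0,0,0,0,-1,0,0,0,0,-1,0,0,0,0,-1,0,0,0,0,-1,0,0,0,0],
  "newtons": 40
}}

```text
clock: 5.88
position: [0.5669, 0.0254, 0.0374]
tool_rot: [-3.141, -0.003, 0.0]
force: [-3.0, 0.8, 12.6]
grip_width: 0.0519
```

>>> {"name": "carry_out", "arguments": {
  "deltas": [-1,0,0,-1.5,0,-1,0,0,-2.5,0,-1,0,0,-2.5,0,-1,0,0,-2.5,0,-1,-1.4,-1.65,0,0,-1,-1.4,-1.65,0,0,-1,-1.4,-1.65,0,0,-1,-1.4,-1.65,0,0,-1,-1.4,-1.65,0,0,-1,-1.4,-1.65,0,0,-1,-1.4,-1.65,0,0,-1,0,0,0,0,-1,0,0,0,0,-1,0,0,0,0]
}}

```text
clock: 7.05
position: [0.4686, 0.1405, 0.1262]
tool_rot: [-3.141, -0.001, 0.0]
force: [-0.2, -0.2, -1.4]
grip_width: 0.052
```

```bash
python3 - <<'E'
from h import *
s=status.observe(); print(s['clock'],s['position'],s['tool_rot'],s['grip_width'],s['force'])
cv2.imwrite("pics/w3.png",grab_frame("wrist")[:,:,::-1])
c=calibration("wrist")
for X in [(.469,.141,.026),(.469,.141+.0365,.026),(.469-.0365,.141,.026),(.469+.0365,.141,.026)]: print(proj("wrist",np.array(X),c))
E
```

```text
7.05 [0.46855461 0.14048757 0.12618135] [-3.14096198e+00 -1.45548364e-03  1.16062883e-04] 0.05196509708160951 [-0.17200437 -0.24403695 -1.37719235]
[273.68808847 208.82949408]
[273.71432841 155.8396805 ]
[220.41568371 208.8342911 ]
[326.94571496 208.8246984 ]
```

View pics/w3.png

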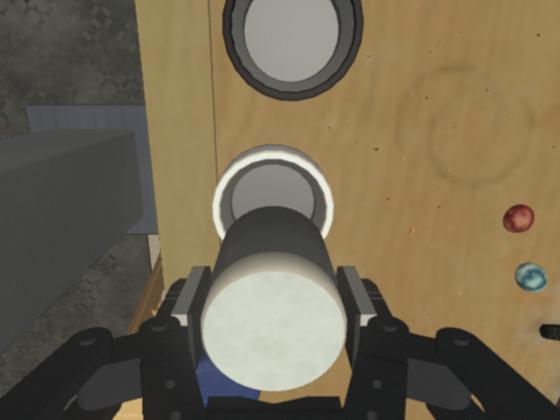

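>>> {"name": "carry_out", "arguments": {
  "deltas": [-1,0,-0.1,1.5,0,-1,0,0,1.5,0,-1,0,0,1.5,0,-1,0,0,1.5,0,-1,0,0,1.0,0,-1,0,0,0.6,0,-1,0,0,0.5,0,-1,0,0,0.1,0,-1,0,0,0,0]
}}

```text
clock: 7.85
position: [0.4683, 0.1412, 0.0436]
tool_rot: [-3.141, -0.0, -0.001]
force: [-0.2, 0.8, -0.6]
grip_width: 0.0518
```

>>> {"name": "carry_out", "arguments": {
  "deltas": [0,0,0,0,0,0.6,0,0,0,0,1,0,0,0,0,1,0,0,-1,0,1,0,0,-2.5,0,1,0,0,-2.5,0,1,0,0,-2.5,0,1,0,0,-2.5,0]
}}

```text
clock: 8.52
position: [0.4678, 0.1413, 0.1552]
tool_rot: [-3.142, -0.0, -0.0]
force: [-0.2, 0.2, -0.5]
grip_width: 0.0856
```

```bash
python3 - <<'E'
from h import *
s=status.observe(); print(s['clock'],s['position'],s['tool_rot'],s['grip_width'],s['force'])
cv2.imwrite("pics/w4.png",grab_frame("wrist")[:,:,::-1])
E
```

```text
8.5167 [0.46780034 0.14131081 0.15524318] [-3.14155329e+00 -1.73300298e-04 -3.43685470e-04] 0.08560241688351887 [-0.17877571  0.24484037 -0.45241399]
```

View pics/w4.png

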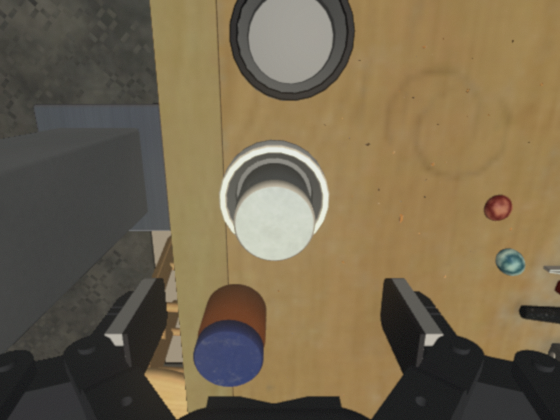

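>>> {"name": "carry_out", "arguments": {
  "deltas": [1,-0.19,2.81,0,0,1,-0.19,2.81,0,0,1,-0.19,2.81,0,0,1,-0.19,2.81,0,0,1,-0.19,2.81,0,0,1,-0.19,2.81,0,0,1,-0.19,2.81,0,0,1,-0.19,2.81,1.5,0,1,-0.19,2.81,1.5,0,1,0,0,0,0,1,0,0,0,0,1,0,0,0,0]
}}

```text
clock: 9.57
position: [0.451, -0.1111, 0.1238]
tool_rot: [-3.141, -0.0, -0.0]
force: [-0.5, 0.2, -0.0]
grip_width: 0.0853
```

```bash
python3 - <<'E'
from h import *
s=status.observe(); print(s['clock'],s['position'],s['tool_rot'],s['grip_width'],s['force'])
cv2.imwrite("pics/w5.png",grab_frame("wrist")[:,:,::-1])
c=calibration("wrist")
for X in [(.451,-.1115,.068),(.451,-.085,.068),(.451,-.138,.068)]: print(proj("wrist",np.array(X),c))
E
```

```text
9.5667 [ 0.45098946 -0.11108275  0.12383995] [-3.14134335e+00 -2.67406841e-04 -3.06558767e-04] 0.08527408229150825 [-0.54426853  0.241709   -0.01184355]
[272.90199934 235.50773451]
[272.96486904 190.93280664]
[272.84375075 276.80626622]
```

View pics/w5.png

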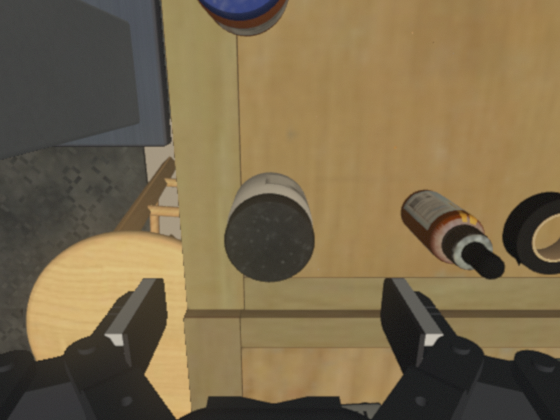

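>>> {"name": "carry_out", "arguments": {
  "deltas": [1,-0.2,0.15,2.0,0,1,0,0,2.4,0,1,0,0,2.4,0,1,0,0,2.0,0,1,0,0,0,0,-1,0,0,0,0,-1,0,0,0,0,-1,0,0,0,0,-1,0,0,0,0,-1,0,0,0,0,-1,0,0,0,0,-1,0,0,0,0],
  "newtons": 40
}}

```text
clock: 10.62
position: [0.4497, -0.1126, 0.0369]
tool_rot: [-3.141, -0.002, 0.001]
force: [-2.8, 0.4, 14.6]
grip_width: 0.0522
```

```bash
python3 - <<'E'
from h import *
c0=calibration("wrist"); R=np.array(c0['R']); o=-R.T@c0['t']; p=np.array(status.observe()['position']); d=o-p; print(d)
for tcp,xy in [((.4678,.1413,.1552),(292,37)),((.4686,.1405,.1262),(292.5,30))]:
    c=dict(c0); c['t']=-R@(np.array(tcp)+d); print(ray("wrist",xy,.026,c))
E
```

```text
[-0.00031621  0.07977603  0.14287859]
[0.48043632 0.25328747 0.026     ]
[0.48008931 0.25285615 0.026     ]
```

>>> {"name": "carry_out", "arguments": {
  "deltas": [-1,0,0,-1.5,0,-1,0,0,-2.5,0,-1,0,0,-2.5,0,-1,0,0,-2.5,0,-1,0,0,-2,0,-1,0.25,-3.05,0,0,-1,0.25,-3.05,0,0,-1,0.25,-3.05,0,0,-1,0.25,-3.05,0,0,-1,0.25,-3.05,0,0,-1,0.25,-3.05,0,0,-1,0.25,-3.05,0,0,-1,0.25,-3.05,0,0,-1,0.25,-3.05,0,0,-1,0.25,-3.05,0,0,-1,0.25,-3.05,0,0,-1,0.25,-3.05,0,0,-1,0,0,0,0,-1,0,0,0,0,-1,0,0,0,0]
}}

```text
clock: 12.28
position: [0.4788, 0.2528, 0.1461]
tool_rot: [-3.141, -0.001, 0.0]
force: [0.0, -0.8, -0.9]
grip_width: 0.0517
```

```bash
python3 - <<'E'
from h import *
s=status.observe(); print(s['clock'],s['position'],s['tool_rot'],s['grip_width'],s['force'])
cv2.imwrite("pics/w6.png",grab_frame("wrist")[:,:,::-1])
c=calibration("wrist")
for X in [(.480,.2535,.026),(.48,.2535+.041,.026)]: print(proj("wrist",np.array(X),c))
E
```

```text
12.2833 [0.47875665 0.25283885 0.14609197] [-3.14140064e+00 -6.13734710e-04  2.23312419e-04] 0.05166122054122688 [ 0.04823942 -0.7564313  -0.9159531 ]
[274.78261018 200.02185268]
[274.85495235 144.075217  ]
```

View pics/w6.png

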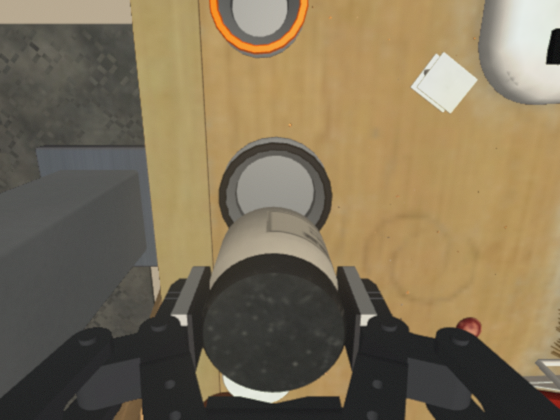

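>>> {"name": "carry_out", "arguments": {
  "deltas": [-1,0.15,-0.1,2,0,-1,0,0,2,0,-1,0,0,2,0,-1,0,0,1.5,0,-1,0,0,1.2,0,-1,0,0,1.0,0,-1,0,0,0.5,0,-1,0,0,0.1,0,-1,0,0,0,0]
}}

```text
clock: 13.08
position: [0.4807, 0.2548, 0.043]
tool_rot: [-3.14, -0.001, -0.0]
force: [-2.4, 3.9, 3.0]
grip_width: 0.0521
```

>>> {"name": "carry_out", "arguments": {
  "deltas": [0,0,0,0,0,0.6,0,0,0,0,1,0,0,0,0,1,0,0,-1,0,1,0,0,-2.5,0,1,0,0,-2.5,0,1,0,0,-2.5,0,1,0,0,-2.5,0,1,0,0,-2.5,0,1,0,0,-2.5,0,1,0,0,0,0,1,0,0,0,0]
}}

```text
clock: 14.08
position: [0.4808, 0.2542, 0.2039]
tool_rot: [-3.14, -0.002, -0.0]
force: [-0.8, 0.5, -0.5]
grip_width: 0.0854
```

```bash
python3 - <<'E'
from h import *
s=status.observe(); print(s['clock'],s['position'],s['tool_rot'],s['grip_width'],s['force'])
cv2.imwrite("pics/w7.png",grab_frame("wrist")[:,:,::-1])
c=calibration("wrist")
for a in ["stand_narrow","jar_black"]:
  for m in mark_of("wrist",a): print(a,m['xy'],ray("wrist",m['xy'],0,c))
E
```

```text
14.0833 [0.48082854 0.25422035 0.2039423 ] [-3.13978826e+00 -1.99226878e-03 -2.57208671e-04] 0.0854232278799325 [-0.78553353  0.52421327 -0.5002278 ]
stand_narrow [257.0, 23.0] [0.46655045 0.38563395 0.        ]
jar_black [272.5, 181.8] [0.47956825 0.24863427 0.        ]
```

View pics/w7.png

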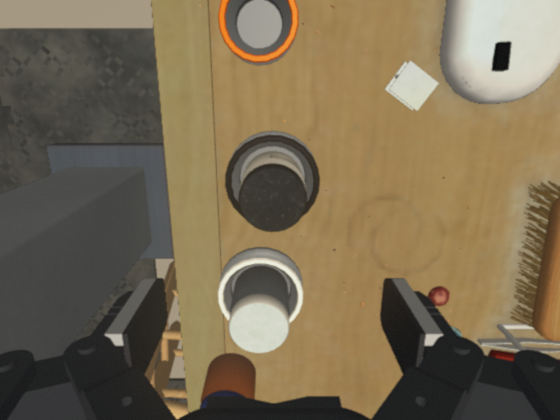

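>>> {"name": "carry_out", "arguments": {
  "deltas": [1,0.69,3.09,0,0,1,0.69,3.09,0,0,1,0.69,3.09,0,0,1,0.69,3.09,0,0,1,0.69,3.09,0,0,1,0.69,3.09,0,0,1,0.69,3.09,0,0,1,0.69,3.09,0,0,1,0.69,3.09,0,0,1,0.69,3.09,0,0,1,0.69,3.09,0,0,1,0.69,3.09,0,0,1,0,0,1,0,1,0,0,1,0,1,0,0,0,0,1,0,0,0,0]
}}

```text
clock: 15.57
position: [0.5626, -0.1157, 0.1813]
tool_rot: [-3.141, 0.002, 0.001]
force: [-0.3, 0.5, -0.0]
grip_width: 0.0854
```

```bash
python3 - <<'E'
from h import *
s=status.observe(); print(s['clock'],s['position'],s['tool_rot'],s['grip_width'],s['force'])
cv2.imwrite("pics/w8.png",grab_frame("wrist")[:,:,::-1])
c=calibration("wrist"); R=np.array(c['R'])
for X in [(.564,-.117,0),(.564,-.117,.056),(.564,-.117,.077),(.564,-.117,.102)]: print(proj("wrist",np.array(X),c))
o=-R.T@c['t']; d=o-s['position']; c2=dict(c);c2['t']=-R@(np.array([.4808,.2542,.2039])+d); print('narrow',ray("wrist",(258.5,21.5),.03,c2))
E
```

```text
15.5667 [ 0.5625645  -0.11566609  0.18132568] [-3.14121230e+00  2.22263973e-03  9.94856150e-04] 0.0853532460172069 [-0.31143678  0.53120763 -0.03232138]
[274.764995  182.8590985]
[274.92533914 200.91602487]
[275.00235916 209.58952465]
[275.11098118 221.82183803]
narrow [0.4692786  0.38248847 0.03      ]
```

View pics/w8.png

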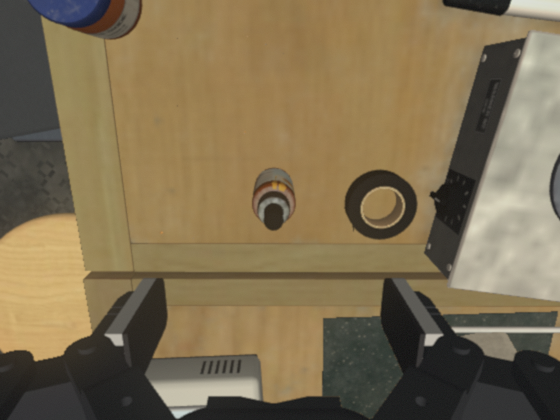

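>>> {"name": "carry_out", "arguments": {
  "deltas": [0.3,0,0,1.5,0,0.3,0,0,2.0,0,0.3,0,0,2.0,0,0.3,0,0,2.0,0,0.3,0,0,2.0,0,0.3,0,0,2.0,0,0.3,0,0,1.6,0,0.3,0,0,1.0,0,0.3,0,0,0,0,-1,0,0,0,0,-1,0,0,0,0,-1,0,0,0,0,-1,0,0,0,0,-1,0,0,0,0,-1,0,0,0,0],
  "newtons": 30
}}

```text
clock: 16.87
position: [0.5637, -0.1167, 0.0424]
tool_rot: [-3.142, -0.001, 0.0]
force: [-1.8, 0.6, 8.2]
grip_width: 0.0307
```

>>> {"name": "carry_out", "arguments": {
  "deltas": [-1,0,0,-1.5,0,-1,0,0,-2.5,0,-1,0,0,-2.5,0,-1,0,0,-2.5,0,-1,0,0,-2,0,-1,0,0,-1,0]
}}

```text
clock: 17.37
position: [0.5641, -0.1169, 0.1643]
tool_rot: [3.142, -0.003, -0.0]
force: [0.3, -0.1, 0.2]
grip_width: 0.031
```

>>> {"name": "carry_out", "arguments": {
  "deltas": [-1,-0.59,-3.12,0,0,-1,-0.59,-3.12,0,0,-1,-0.59,-3.12,0,0,-1,-0.59,-3.12,0,0,-1,-0.59,-3.12,0,0,-1,-0.59,-3.12,0,0,-1,-0.59,-3.12,0,0,-1,-0.59,-3.12,0,0,-1,-0.59,-3.12,0,0,-1,-0.59,-3.12,0,0,-1,-0.59,-3.12,0,0,-1,-0.59,-3.12,0,0,-1,-0.59,-3.12,0,0,-1,-0.59,-3.12,0,0,-1,-0.59,-3.12,0,0,-1,-0.59,-3.12,0,0,-1,0,0,0,0,-1,0,0,0,0,-1,0,0,0,0]
}}

```text
clock: 18.95
position: [0.4688, 0.3819, 0.1611]
tool_rot: [3.141, 0.0, -0.0]
force: [0.3, -0.1, -0.5]
grip_width: 0.0314
```

```bash
python3 - <<'E'
from h import *
s=status.observe(); print(s['clock'],s['position'],s['tool_rot'],s['grip_width'],s['force'])
cv2.imwrite("pics/w9.png",grab_frame("wrist")[:,:,::-1])
c=calibration("wrist"); R=np.array(c['R'])
for X in [(.4693,.3825,.03),(.4693,.3825+.03,.03)]: print(proj("wrist",np.array(X),c))
E
```

```text
18.95 [0.46876511 0.38187086 0.16106362] [ 3.14090941e+00  9.04673632e-05 -1.30366411e-04] 0.031404362619177874 [ 0.34825284 -0.13674688 -0.48685359]
[273.66043624 195.7818794 ]
[273.65856998 156.7955452 ]
```

View pics/w9.png

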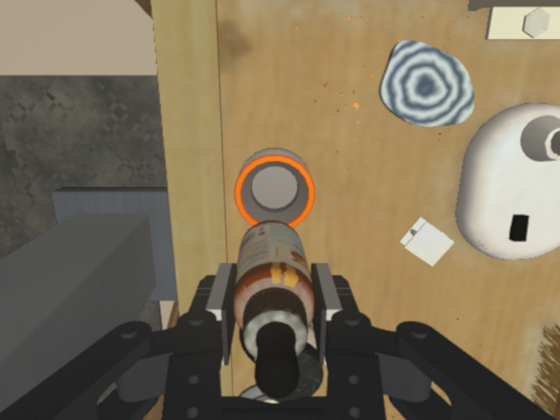

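>>> {"name": "carry_out", "arguments": {
  "deltas": [-1,0.1,-0.1,2,0,-1,0,0,2,0,-1,0,0,2,0,-1,0,0,1.5,0,-1,0,0,1.2,0,-1,0,0,1.0,0,-1,0,0,1.0,0,-1,0,0,0.4,0,-1,0,0,0.1,0,-1,0,0,0,0]
}}

```text
clock: 19.83
position: [0.4699, 0.3836, 0.0494]
tool_rot: [-3.141, -0.0, -0.0]
force: [1.1, 0.9, -0.6]
grip_width: 0.0311
```

>>> {"name": "carry_out", "arguments": {
  "deltas": [-1,0,0,0.1,0,-0.1,0,0,0,0,0.2,0,0,0,0,0.4,0,0,0,0,0.4,0,0,-1,0,0.4,0,0,-2.5,0,0.4,0,0,-2.5,0,0.4,0,0,-2.5,0,0.4,0,0,-2.5,0,0.6,0,0,-2.5,0,1,0,0,-1.5,0,1,0,0,0,0]
}}

```text
clock: 20.83
position: [0.471, 0.3841, 0.2024]
tool_rot: [-3.138, -0.003, -0.0]
force: [0.1, 0.5, 0.4]
grip_width: 0.0856
```

```bash
python3 - <<'E'
from h import *
s=status.observe(); print(s['clock'],s['position'],s['tool_rot'],s['grip_width'],s['force'])
cv2.imwrite("pics/w10.png",grab_frame("wrist")[:,:,::-1])
E
```

```text
20.8333 [0.47097397 0.38414846 0.20239799] [-3.13796030e+00 -3.43246395e-03 -3.62655140e-04] 0.0855682999370882 [0.10011513 0.45585084 0.35251363]
```

View pics/w10.png

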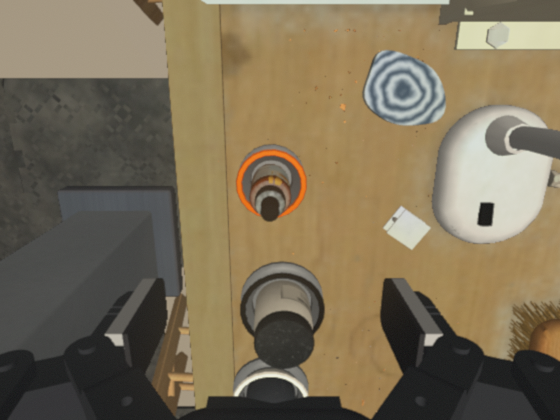

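>>> {"name": "carry_out", "arguments": {
  "deltas": [1,0,0,-3.2,0,1,0,0,-3.2,0,1,0,0,-3.2,0,1,0,0,-3.2,0,1,0,3.4,0,0,1,0,3.4,0,0,1,0,3.4,0,0,1,0,3.4,0,0,1,0,3.4,0,0,1,0,3.4,0,0,1,0,3.4,0,0,1,0,3.4,0,0,1,0,3.4,0,0,1,0,3.4,0,0,1,0,3.4,0,0,1,0,3.4,0,0,1,0,3.4,0,0]
}}

```text
clock: 22.3
position: [0.4691, -0.06, 0.3261]
tool_rot: [-3.141, 0.001, 0.0]
force: [0.4, -0.4, -0.0]
grip_width: 0.0853
```

>>> {"name": "carry_out", "arguments": {
  "deltas": [1,-0.1,3.4,0,0,1,-0.1,3.4,0,0,1,-0.1,3.4,0,0,1,-0.1,3.4,0,0,1,-0.1,3.4,0,0,1,-0.1,3.4,0,0,1,-0.1,3.4,0,0,1,-0.1,3.4,0,0,1,0,0,0,0,1,0,0,0,0,1,0,0,0,0,1,0,0,0,0]
}}

```text
clock: 23.3
position: [0.462, -0.3294, 0.326]
tool_rot: [-3.141, 0.0, 0.001]
force: [0.7, -0.2, 0.4]
grip_width: 0.0856
```

```bash
python3 - <<'E'
from h import *
s=status.observe(); print(s['clock'],s['position'],s['tool_rot'],s['qpos'],s['force'])
cv2.imwrite("pics/w11.png",grab_frame("wrist")[:,:,::-1])
c=calibration("wrist")
for X in [(.4638,-.359,.106)]: print(proj("wrist",np.array(X),c))
for m in mark_of("wrist","shaker"): print(m['p'],m['xy'],ray("wrist",m['xy'],0,c))
E
```

```text
23.3 [ 0.46198694 -0.32936583  0.32604785] [-3.14087372e+00  3.40669120e-04  1.27231785e-03] [-0.05532643  0.44450322  0.82466284  1.66087749 -0.34732703  1.19047857
  0.85336024] [ 0.65456336 -0.21572974  0.37518953]
[274.94109563 200.93356001]
0.86 [276.5, 175.5] [ 0.46618815 -0.35679102  0.        ]
```

View pics/w11.png

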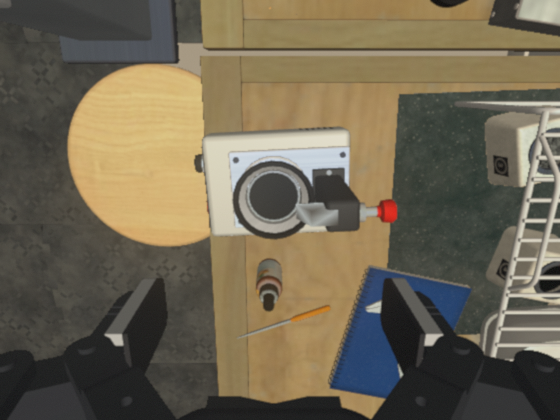

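>>> {"name": "carry_out", "arguments": {
  "deltas": [1,0,0,0,7,1,0,0,0,7,1,0,0,0,7,1,0,0,0,7,1,0,0,0,7,1,0,0,0,7,1,0,0,0,7,1,0,0,0,7,1,0,0,0,7,1,0,0,0,7,1,0,0,0,7,1,0,0,0,7,1,0,0,0,3.5,1,0,0,0,0]
}}

```text
clock: 24.57
position: [0.4623, -0.3295, 0.3261]
tool_rot: [3.141, 0.0, -1.529]
force: [-0.3, 0.7, -0.6]
grip_width: 0.0849
```

>>> {"name": "carry_out", "arguments": {
  "deltas": [1,-2.99,0.08,1.2,0,1,-2.99,0.08,1.2,0,1,-2.99,0.08,1.2,0,1,-2.99,0.08,1.2,0,1,-2.99,0.08,1.2,0,1,-2.99,0.08,1.2,0,1,-2.99,0.08,1.2,0,1,-2.99,0.08,1.2,0,1,-2.99,0.08,1.2,0,1,-2.99,0.08,1.2,0,1,-2.99,0.08,1.2,0,1,-2.99,0.08,1.2,0,1,0,0,2,0,1,0,0,2,0,1,0,0,1.8,0,1,0,0,0,0,1,0,0,0,0]
}}

```text
clock: 25.98
position: [0.4362, 0.0277, 0.1245]
tool_rot: [3.141, 0.0, -1.525]
force: [0.4, 0.1, 0.0]
grip_width: 0.0855
```

```bash
python3 - <<'E'
from h import *
s=status.observe(); print(s['clock'],s['position'],s['tool_rot'],s['qpos'],s['force'])
cv2.imwrite("pics/w12.png",grab_frame("wrist")[:,:,::-1])
c=calibration("wrist")
for X in [(.437,.029,.068),(.437+.0265,.029,.068),(.437-.0265,.029,.068)]: print(proj("wrist",np.array(X),c))
E
```

```text
25.9833 [0.43622473 0.02768616 0.12451192] [ 3.14065209e+00  1.45223326e-04 -1.52531633e+00] [-0.97438186  0.75644561  1.14880501  2.20549    -0.98026232  0.8538993
 -0.70580185] [0.38615558 0.0512154  0.0059384 ]
[272.16210993 231.36328031]
[274.30589243 186.79821331]
[270.17582073 272.65436781]
```

View pics/w12.png

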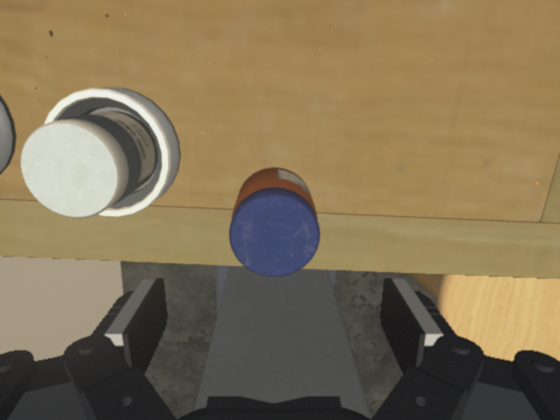

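>>> {"name": "carry_out", "arguments": {
  "deltas": [1,0,0,2.0,0,1,0,0,2.4,0,1,0,0,2.4,0,1,0,0,1.5,0,1,0,0,0,0,-1,0,0,0,0,-1,0,0,0,0,-1,0,0,0,0,-1,0,0,0,0,-1,0,0,0,0,-1,0,0,0,0,-1,0,0,0,0],
  "newtons": 60
}}

```text
clock: 27.03
position: [0.4373, 0.0276, 0.0428]
tool_rot: [-3.139, 0.001, -1.527]
force: [-2.4, 0.4, 20.9]
grip_width: 0.0513
```

>>> {"name": "carry_out", "arguments": {
  "deltas": [-1,0,0,-1.5,0,-1,0,0,-3,0,-1,0,0,-3,0,-1,0,0,-3,0,-1,0,0,-3,0,-1,0,0,-3,0,-1,0,0,-3,0,-1,0,0,-1.5,0,-1,0,0,0,0]
}}

```text
clock: 27.78
position: [0.4374, 0.0274, 0.2544]
tool_rot: [-3.138, 0.002, -1.527]
force: [-1.2, -0.3, -0.6]
grip_width: 0.0513
```

>>> {"name": "carry_out", "arguments": {
  "deltas": [-1,2.76,-0.06,0,0,-1,2.76,-0.06,0,0,-1,2.76,-0.06,0,0,-1,2.76,-0.06,0,0,-1,2.76,-0.06,0,0,-1,2.76,-0.06,0,0,-1,2.76,-0.06,0,0,-1,2.76,-0.06,0,0,-1,2.76,-0.06,0,0,-1,2.76,-0.06,0,0,-1,2.76,-0.06,0,0,-1,2.76,-0.06,0,0,-1,2.76,-0.06,0,0,-1,2.76,-0.06,0,0,-1,0,0,0,0,-1,0,0,0,0,-1,0,0,0,0]
}}

```text
clock: 29.2
position: [0.4614, -0.3576, 0.251]
tool_rot: [3.141, 0.001, -1.527]
force: [0.6, 0.8, -1.1]
grip_width: 0.0508
```

```bash
python3 - <<'E'
from h import *
s=status.observe(); print(s['clock'],s['position'],s['tool_rot'],s['qpos'],s['grip_width'])
cv2.imwrite("pics/w13.png",grab_frame("wrist")[:,:,::-1])
c=calibration("wrist")
for X in [(.4625,-.3575,.106),(.4625+.0375,-.3575,.106),(.4625,-.3575+.0375,.106),(.4625,-.3575-.0375,.106)]: print(proj("wrist",np.array(X),c))
E
```

```text
29.2 [ 0.46143761 -0.35757926  0.25102122] [ 3.14108941e+00  7.15027178e-04 -1.52747102e+00] [-0.10122586  0.67207085  1.06066198  1.72290685 -0.64130251  1.13921555
 -0.37537888] 0.050765746750845775
[274.91498253 190.48008933]
[277.17546533 143.42481663]
[228.01547759 188.41987437]
[321.66503601 192.53373915]
```

View pics/w13.png

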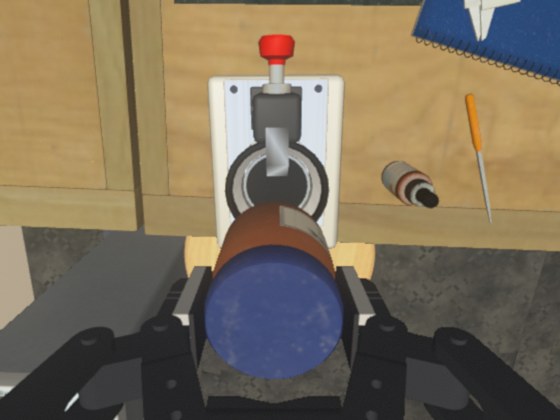

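>>> {"name": "carry_out", "arguments": {
  "deltas": [-1,0.15,-0.26,1.0,0,-1,0,0,1.5,0,-1,0,0,1.5,0,-1,0,0,1.0,0,-1,0,0,1.0,0,-1,0,0,1.0,0,-1,0,0,1.0,0,-1,0,0,1.0,0,-1,0,0,1.0,0,-1,0,0,1.0,0,-1,0,0,0,0,-1,0,0,0,0]
}}

```text
clock: 30.25
position: [0.4642, -0.3594, 0.1409]
tool_rot: [3.141, 0.0, -1.527]
force: [-0.5, -0.2, -1.6]
grip_width: 0.0514
```

>>> {"name": "carry_out", "arguments": {
  "deltas": [-1,0,0,0.4,0,-1,0,0,0.4,0,-1,0,0,0.4,0,-1,0,0,0.4,0,-1,0,0,0,0]
}}

```text
clock: 30.67
position: [0.4646, -0.3596, 0.1249]
tool_rot: [-3.141, -0.0, -1.527]
force: [0.6, -1.0, 2.6]
grip_width: 0.0508
```

>>> {"name": "carry_out", "arguments": {
  "deltas": [-1,0,0,0.4,0,-1,0,0,0.4,0,-1,0,0,0.3,0,-1,0,0,0.2,0,-1,0,0,0,0,-1,0,0,0,0]
}}

```text
clock: 31.17
position: [0.4648, -0.3596, 0.1126]
tool_rot: [-3.141, -0.0, -1.527]
force: [-0.1, -0.4, 7.2]
grip_width: 0.051
```

```bash
python3 - <<'E'
from h import *
s=status.observe(); print(s['clock'],s['position'],s['force'],s['grip_width'])
cv2.imwrite("pics/w14.png",grab_frame("wrist")[:,:,::-1])
im=grab_frame("side")[:,:,::-1]
cv2.imwrite("pics/s14.png",cv2.resize(im[190:330,220:400],None,fx=4,fy=4,interpolation=cv2.INTER_CUBIC))
E
```

```text
31.1667 [ 0.46482106 -0.35961886  0.1126458 ] [-0.14686653 -0.39754724  7.23305724] 0.05102026402751037
```

View pics/w14.png

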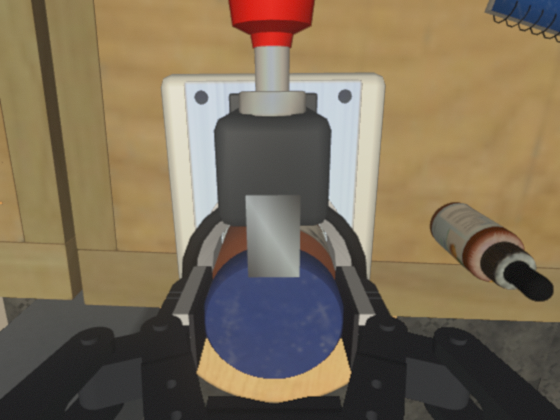

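View pics/s14.png

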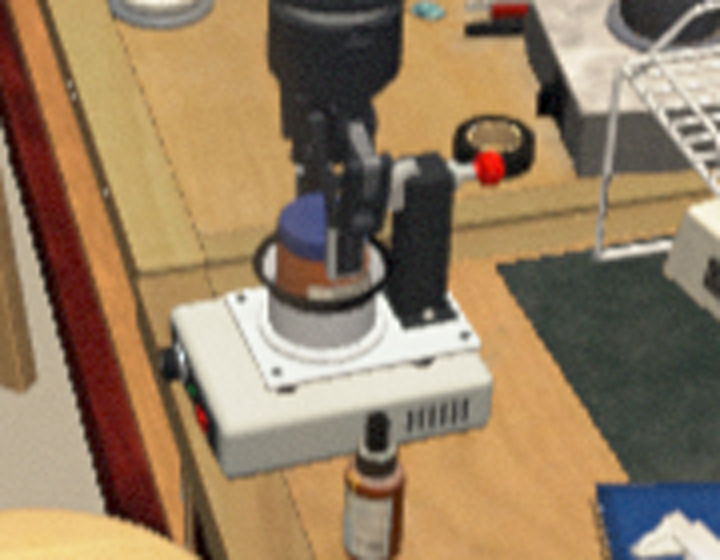

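>>> {"name": "carry_out", "arguments": {
  "deltas": [-1,0,0,0.1,0,-1,0,0,0,0,-0.2,0,0,0,0,0.3,0,0,0,0,0.5,0,0,0,0,0.8,0,0,0,0,0.8,0,0,-1.5,0,0.8,0,0,-2,0,0.8,0,0,-2.5,0,0.8,0,0,-2.5,0,0.8,0,0,-2.5,0,0.8,0,0,0,0]
}}

```text
clock: 32.27
position: [0.4651, -0.361, 0.2264]
tool_rot: [-3.137, -0.003, -1.528]
force: [0.2, -0.1, 1.1]
grip_width: 0.0768
```

```bash
python3 - <<'E'
from h import *
s=status.observe(); print(s['clock'],s['position'],s['force'],s['grip_width'])
cv2.imwrite("pics/w15.png",grab_frame("wrist")[:,:,::-1])
im=grab_frame("side")[:,:,::-1]
cv2.imwrite("pics/s15.png",cv2.resize(im[190:330,220:400],None,fx=4,fy=4,interpolation=cv2.INTER_CUBIC))
c=calibration("wrist")
for X in [(.4637,-.359,.068+.07),(.4637,-.359,.068+.088)]: print(proj("wrist",np.array(X),c),proj("wrist",np.array(X)+[.0265,.0012,0],c),proj("wrist",np.array(X)-[.0265,.0012,0],c),proj("side",np.array(X)))
E
```

```text
32.2667 [ 0.46508902 -0.360951    0.2264167 ] [ 0.17778686 -0.09278124  1.08332196] 0.07676215411438717
[273.39436443 217.83631718] [273.36658758 177.79822811] [273.42032299 255.25349147] [301.97997038 243.17026922]
[273.39852071 227.76807538] [273.36869732 184.92902547] [273.42624786 267.59602091] [302.16761391 236.84817383]
```

View pics/w15.png

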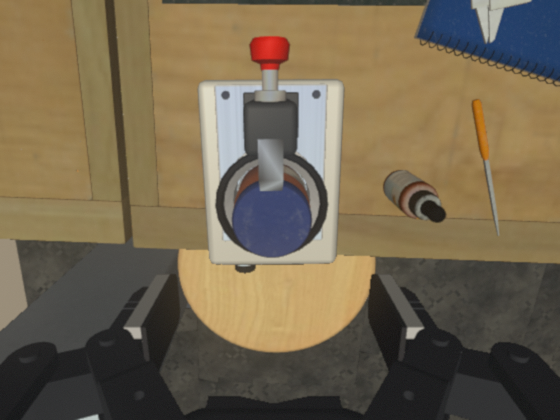

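View pics/s15.png

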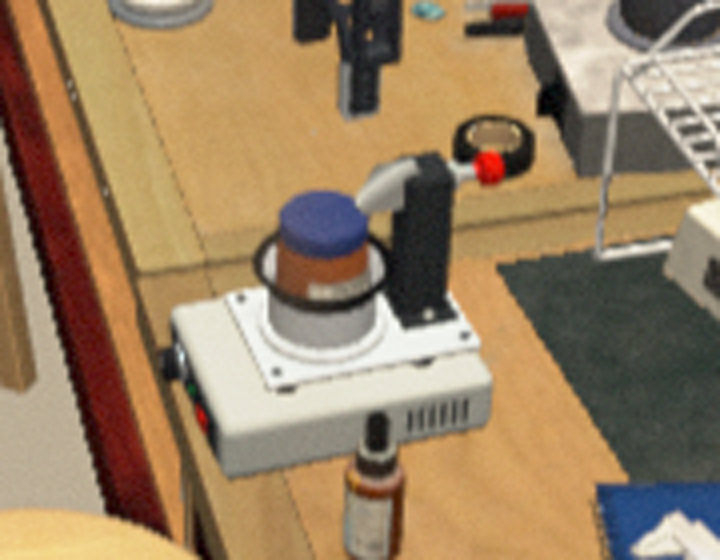

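```bash
python3 - <<'E'
from h import *
im=grab_frame("top")[:,:,::-1]
a=cv2.resize(im[180:275,90:330],None,fx=3.3,fy=3.3,interpolation=cv2.INTER_CUBIC)
im=grab_frame("side")[:,:,::-1]
b=cv2.resize(im[130:210,220:320],(400,280),interpolation=cv2.INTER_CUBIC)
b=cv2.copyMakeBorder(b,0,0,0,a.shape[1]-400,cv2.BORDER_CONSTANT)
cv2.imwrite("pics/fin.png",np.vstack([a,b[:280]]))
for n,X in dict(jw=(.4685,.1425,.074),jb=(.4805,.254,.074),dr=(.470,.384,.108)).items():
    print(n,proj("side",np.array(X)),proj("top",np.array(X)))
E
```

```text
jw [259.92652959 169.74153693] [203.91780034 230.17710914]
jb [256.54943916 154.32801896] [164.03482026 225.13114688]
dr [246.00149122 130.15656623] [112.67939635 227.1154006 ]
```

View pics/fin.png

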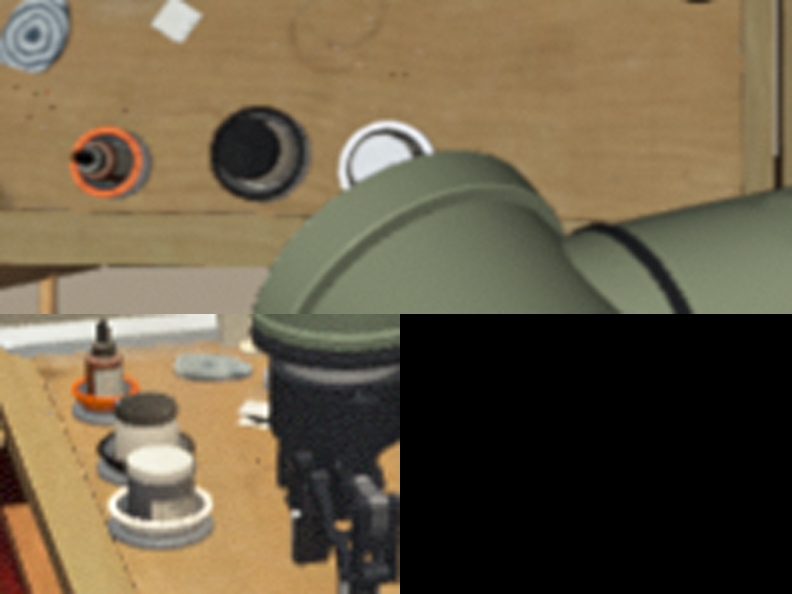

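```bash
python3 - <<'E'
from h import *
print(job.job_done())
E
```

```text
the job is handed in; nothing more can be done
None
```

I finished all four placements and handed the job in after about 33 s of the 109 s. The arm had let go of everything and was clear of the work.

- **Stands:** The white- and black-lidded jars are in the stands with matching sleeves. The dropper bottle that was nearest the base is in the orange one. In the last pictures all three stand upright and low in their stands. The white jar was partly hidden by the arm in the top view, but showed clearly from the side.
- **Shaker:** I set the blue-lidded jar in the cup and pressed it down. The fingers' height put the platform at about 18 mm, and the push of roughly 8–9 N matched the spring. After release the lid stayed at the pressed height, with its front edge at row 256. I expected 255 if held down and 268 if free. The bolt nose showed at row 190, about where it should be fully out, over the lid.
- **Disagreements:** My first position estimates from the top and wrist cameras differed by up to about 7 mm sideways, so I checked each spot again close up with the wrist camera before lowering. In the last side view, things appeared 1.5–2.5 pixels lower than I predicted. I put that down to calibration and to reading the picture by eye. No check failed.

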